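Change over the dust ports

TASK

Change the dust extraction over from the grinder to the lathe: with the fingertips, push the green slide fully open by its tab (towards the robot), and only then push the yellow slide fully shut, so that the extractor always has an open port. Only push, do not grip the tabs, and leave the tin, drive centre, finial and chuck where they stand.

Things in the scene. Friction and masses are not known exactly. Their poses are not given: they have to be found in the camera images.
- green_port: Dust port of the lathe: low aluminium frame fixed to the bench, 215 mm long (own x -160 to +55 mm), 110 mm wide (y), side rails 24 mm high. Origin on the bench below the centre of its black suction hole (64 mm across, covered when shut). z up; the green slide runs along own x, its tab on the -x side of the hole, towards the robot.
- green_gate (a joint): Travel of the green slide, m: 0 = fully shut against its stop, 0.075 = fully open against its other stop; it grows as the slide moves towards its port's -x. The slide cannot lift out; it rubs with about 3 N, does not spring back and stays where it is left.
- green_tab (a point): Centre of the top edge of the green slide's upright push tab, moves with it; axes as its port's. Tab 10 mm thick (x), 60 mm wide (y), top 57.5 mm above the bench, 38 mm above the slide's plate. The plate, 84 mm wide, reaches from 14 mm (-x) to 82 mm (+x) of the tab's centre. The tab is 45 mm to -x of the hole's centre when shut, 120 mm when open; both broad faces are free.
- yellow_port: Dust port of the grinder: low aluminium frame fixed to the bench, 215 mm long (own x -160 to +55 mm), 110 mm wide (y), side rails 24 mm high. Origin on the bench below the centre of its black suction hole (64 mm across, covered when shut). z up; the yellow slide runs along own x, its tab on the -x side of the hole, towards the robot.
- yellow_gate (a joint): Travel of the yellow slide, m: 0 = fully shut against its stop, 0.075 = fully open against its other stop; it grows as the slide moves towards its port's -x. The slide cannot lift out; it rubs with about 3 N, does not spring back and stays where it is left.
- yellow_tab (a point): Centre of the top edge of the yellow slide's upright push tab, moves with it; axes as its port's. Tab 10 mm thick (x), 60 mm wide (y), top 57.5 mm above the bench, 38 mm above the slide's plate. The plate, 84 mm wide, reaches from 14 mm (-x) to 82 mm (+x) of the tab's centre. The tab is 45 mm to -x of the hole's centre when shut, 120 mm when open; both broad faces are free.
- tin: Bystander: round wax tin, 60 mm across, 42 mm high, loose, beside the green port. Origin under its centre.
- centre: Bystander: steel drive centre standing on its foot, 32 mm across, 72 mm high, loose, beside the yellow port. Origin under its centre.
- finial: Bystander: turned pale wood finial, 58 mm across its foot, 104 mm high, loose, upright, beyond the ports. Origin under its centre.
- chuck: Bystander: four-jaw steel lathe chuck lying jaws up, 90 mm across, 59 mm high, loose, to the robot's right of the ports. Origin under its centre.
Things that resemble listed ones, but are neither listed nor needed, are in the scene too. Leave any blue or brown look-alike of the yellow_port alone.

How it is judged:
By the outcome, as a careful person would: the job done as asked, in the order asked, and still so for the second after the job is handed in, with the robot touching nothing.
It also fails if it takes over 48 s, if anything falls off the work surface, if the arm or the gripper's body presses on something with over 40 N, if the wrist force passes 120 N, or if a joint passes its speed limit or range.

ROBOT

A 7-joint arm with a two-finger parallel gripper is mounted at the origin on the work surface. World frame = base frame: x ahead of the robot, y to its left, z up, the work surface at z = 0. Lengths are in mm, angles in rad, forces in N, time in s.
With the tool pointing down it reaches from about 400 to 875 mm from the base axis. Payload 4.4 kg.
Tool frame: the origin (TCP) lies at the very end of the fingers, on their centre line; the grasp point (between the pads) lies 19 mm behind it; z points along the fingers, y is the line along which they close (so a half turn about z gives the same grasp; the last joint's range is limited). The gripper opens to 85 mm and grips with 20 to 120 N. Pads are 22 mm wide; open, the fingers measure 114 mm over their backs; the gripper's body (76 mm by 85 mm) begins 54 mm behind the grasp point. The pads swing forward as they close: fully open they stand 13 mm farther back than shut.
Start: joints at [-0.066, 0.628, 0.038, 1.517, -0.027, 0.996, -0.02], TCP at [650.014, 0.027, 231.313] pointing down, gripper open.
Joint ranges: [-3.06, 3.06], [-0.37, 2.12], [-1.25, 1.32], [0.18, 2.47], [-1.1, 4.24], [0.23, 1.98], [-2.94, 2.94]. Speed limits (rad/s): [2.57, 2.57, 3.14, 3.14, 3.14, 3.14, 3.14].

INTERFACE

Orientations are given as [roll, pitch, yaw] about the fixed x, y, z axes, in that order (R = Rz(yaw) Ry(pitch) Rx(roll)).
In Python, from cell import status, get_image, ctrl, models gives the robot as it stands.
- The arm moves only by the shell command python3 -m handwheel 'ROWS' [OPENING]. ROWS is JSON, a list of rows, each an object with "delta_pos": the shift along the world's x, y, z in cm, a list of three; "yaw": the turn about the world's z in rad. A call has 1 to 10 rows; each row shifts and turns the commanded pose from where the row before left it; what a row does not reach is not made up. A row lasts 1/12 s, in which the tool goes at most 41.7 mm and 7.16 degrees, less where a joint would pass 70% of its speed; a pose out of reach is approached as far as the arm can. A call is refused whole if a number of a shift passes 4.17 or a number of a turn 0.125, either way. A call with a gripper value outside its range is refused whole. OPENING is the opening, from -1 (shut) to 1 (fully open), set as the call begins (- or left out, the last holds). The fingers move at their own pace and stop on an object; the grip force is fixed at half the most. Time passes only in rows, so rows that do not move let the fingers close. It gives the time, the measured TCP pose, the force, the opening and the grip force at its end, in the units of the state.
- status.read_state(): the state, without advancing time (a new reading comes with each control period).
- get_image(name): name is "scene" or "side" or "wrist"; returns a dict with "color" (480x640x3 uint8, red, green, blue), "z_map" (480x640 float32, mm along the optical axis (not along the pixel's ray), 0 where there is no reading), "fx", "fy", "cx", "cy" (pixels), "k1" (the pictures are not rectified: a ray, as slopes to the right and down, at radius r is drawn at 1 + k1 r^2 times it, then the intrinsics apply), "position" and "rotation" of the camera in the world; the wrist camera has in their place "hand_eye" (4x4, takes a point from camera to tool coordinates, whose origin is the TCP and whose axes are the flange's). Camera axes: x right, y up, looking along -z (the intrinsics and any distortion apply to the point x, -y, -z); pixel columns grow to the right and rows downward; lengths in mm; the calibration is good to about 2 mm. A picture is of the moment at which its call begins: read the wrist's pose just before it.
- ctrl.finish_job(): hands the job in; it is judged then, once.
Trained networks look in a picture, given as the dict that the camera call returned (one of the last four; its "shot" number tells which), for a name from the list of things; names that differ only in an ending like _2 or _b are one class to them, and where a whole thing is asked for, a point or a joint stands for the part that bears it (a point fixed in the world has none). Each returns a list of dicts, best first, with "score" (0 to 1); they miss things now and then, are a little off and sometimes report something else, mostly with a low value. They report only what shows in the picture. A call takes as long as a camera call. They do not tell look-alikes from the thing itself.
- models.boxes_of(picture, name): "rect" ([left, top, right, bottom] in pixels, round what is visible of it).
The state is a dict: "clock": time; "qpos": joint angles; "qd": joint speeds; "tau": joint torques, N m; "eef_pos": TCP position; "tool_rot": TCP orientation; "force": force on the tool from outside, world axes, zero at the start; "torque": the same for the moment, N m; "width": finger opening in mm; "gripper_force": force on a finger pad.
Only numpy, scipy, OpenCV 4.12 (cv2) and the standard library are available. Lean on these libraries where they do the work, as an engineer would, in place of code of your own. Each camera call takes 0.05 s, during which the arm holds its last target. There are 200 camera calls.

## Working session

There is one attempt and no reset: what is moved stays moved. The work goes in short steps, Python scripts to look and compute and a shell command to move; the robot and the scene stay as the last step left them, time stands still between calls to the robot, and variables do not carry over. Pictures are saved under pics/ and viewed, at most 10 in all, crops included, and the job is handed in when it is done.

```bash
mkdir -p pics; cat > h.py <<'E'
import numpy as np,cv2
from cell import status,get_image,ctrl,models
def pts(im):
    h,w=im['z_map'].shape
    u,v=np.meshgrid(np.arange(w),np.arange(h))
    K=np.array([[im['fx'],0,im['cx']],[0,im['fy'],im['cy']],[0,0,1.]])
    p=cv2.undistortPoints(np.stack([u,v],-1).reshape(-1,1,2).astype(np.float64),K,np.array([im['k1'],0,0,0.])).reshape(h,w,2)
    z=im['z_map']
    P=np.stack([p[...,0]*z,-p[...,1]*z,-z],-1)
    P=P@np.array(im['rotation']).T+np.array(im['position'])
    P[z==0]=np.nan
    return P
def save(im,n): cv2.imwrite('pics/'+n,im['color'][...,::-1])
E
python3 - <<'E'
from h import *
for n in ['scene','side']:
    im=get_image(n); save(im,n+'.png'); np.save(n+'_P.npy',pts(im)); np.save(n+'_c.npy',im['color'])
    print(n,im['position'],im['k1'])
    for k in ['green_port','green_tab','yellow_port','tin','centre','finial','chuck']:
        print(k,[(np.round(d['rect']).tolist(),round(d['score'],2)) for d in models.boxes_of(im,k)] )
print(status.read_state())
E
```

```text
Traceback (most recent call last):
  File "h.py", line 10, in pts
    P=P@np.array(im['rotation']).T+np.array(im['position'])
      ~~~~~~~~~~~~~~~~~~~~~~~~~~~~^~~~~~~~~~~~~~~~~~~~~~~~~
ValueError: operands could not be broadcast together with shapes (480,640) (3,)
```

View pics/scene.png

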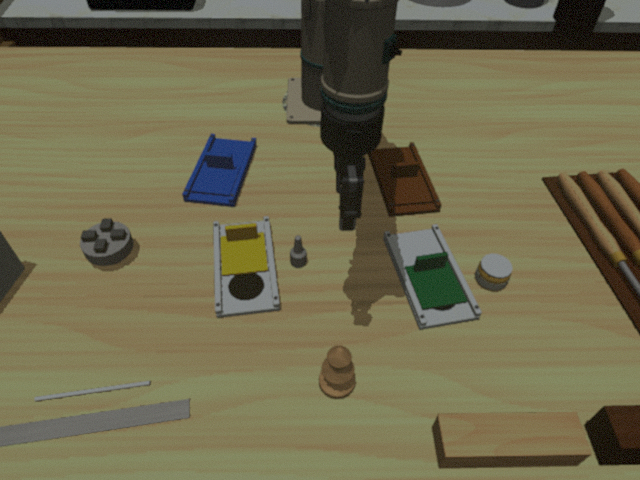

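The scene camera looks back at the robot. The green port is at (430,275), with its tab at (432,262). The yellow port is at (245,265), with its tab at (241,233). The look-alikes are blue at (221,170) and brown at (404,178).

```bash
sed -i "s/P=P@np.array(im\['rotation'\]).T/P=P@rot(im['rotation']).T/" h.py; cat >> h.py <<'E'
from scipy.spatial.transform import Rotation
def rot(r):
    r=np.array(r,float)
    return r if r.shape==(3,3) else Rotation.from_euler('xyz',r).as_matrix()
E
python3 - <<'E'
from h import *
for n in ['scene','side']:
    im=get_image(n); save(im,n+'2.png'); P=pts(im); np.save(n+'_P.npy',P); np.save(n+'_c.npy',im['color'])
    print(n,im['position'],im['rotation'],im['k1'])
    hsv=cv2.cvtColor(im['color'],cv2.COLOR_RGB2HSV)
    for k in ['green_port','green_tab','tin','centre','finial','chuck']:
        for d in models.boxes_of(im,k):
            l,t,r,b=np.round(d['rect']).astype(int); q=P[t:b,l:r].reshape(-1,3); q=q[q[:,2]>12]
            print(k,[l,t,r,b],round(d['score'],2),np.nanmedian(q,0).round(),np.nanmax(q[:,2]).round() if len(q) else '')
    for c,(a,b) in dict(green=(45,80),yellow=(24,32)).items():
        m=(hsv[...,0]>=a)&(hsv[...,0]<=b)&(hsv[...,1]>170)&(P[...,2]>10)&(P[...,2]<70)
        nc,lab,st,_=cv2.connectedComponentsWithStats(m.astype(np.uint8)); i=1+st[1:,4].argmax(); m=lab==i
        pl=P[m&(P[...,2]<24)]; tb=P[m&(P[...,2]>32)]; tp=P[m&(P[...,2]>52)]
        print(c,st[i],'plate',np.median(pl,0).round(1),'tab',len(tb),tb.mean(0).round(1),'top',len(tp),tp.mean(0).round(1) if len(tp) else '')
        for s,nm in((pl,'plate'),(tb,'tab')):
            R=cv2.minAreaRect(s[:,:2].astype(np.float32)); print(nm,np.round(R[0],1),np.round(R[1],1),round(R[2],1),s[:,2].max().round(1))
        np.save(f'{n}_{c}_tab.npy',tb)
print(status.read_state())
E
```

```text
scene [1154.88345896  -54.46620772  729.1806923 ] [ 0.72921349 -0.01466946  1.55155666] -0.009705750386850377
green_port [np.int64(384), np.int64(228), np.int64(481), np.int64(332)] 0.74 [612. 177.  19.] 60.0
green_tab [np.int64(405), np.int64(255), np.int64(466), np.int64(309)] 0.96 [617. 176.  19.] 60.0
tin [np.int64(474), np.int64(254), np.int64(511), np.int64(292)] 0.84 [606. 284.  39.] 44.0
centre [np.int64(291), np.int64(237), np.int64(307), np.int64(268)] 0.95 [559. -68.  33.] 72.0
finial [np.int64(319), np.int64(347), np.int64(356), np.int64(401)] 0.73 [809.  -8.  54.] 105.0
chuck [np.int64(80), np.int64(220), np.int64(133), np.int64(268)] 0.62 [ 543. -419.   45.] 62.0
green [105   0   2   6   6] plate [nan nan nan] tab 4 [-525.8 -706.1   38.1] top 0
  return _methods._mean(a, axis=axis, dtype=dtype,
  ret = um.true_divide(
Traceback (most recent call last):
ValueError: zero-size array to reduction operation maximum which has no identity
```

```bash
python3 - <<'E'
from h import *
def rep(nm,s):
    if len(s)<5: return print(nm,len(s))
    R=cv2.minAreaRect(s[:,:2].astype(np.float32)); print('  ',nm,len(s),'ctr',np.round(R[0],1),'sz',np.round(R[1],1),'ang',round(R[2],1),'mean',s.mean(0).round(1))
for n in ['scene','side']:
    im=get_image(n); save(im,n+'3.png'); P=pts(im); np.save(n+'_P.npy',P); np.save(n+'_c.npy',im['color'])
    hsv=cv2.cvtColor(im['color'],cv2.COLOR_RGB2HSV).astype(int)
    print(n,im['position'])
    if n=='scene': print(hsv[295,435],hsv[262,432],hsv[255,241],hsv[234,241])
    for k in ['tin','centre','finial','chuck']:
        for d in models.boxes_of(im,k):
            l,t,r,b=np.round(d['rect']).astype(int); q=P[t:b,l:r].reshape(-1,3); q=q[q[:,2]>12]
            print(k,[int(x) for x in (l,t,r,b)],round(d['score'],2),np.nanmedian(q,0).round())
    # ROI in world
    for c,(x0,y0),(a,b) in (('green',(615,175),(45,85)),('yellow',(580,-160),(22,34))):
        roi=(abs(P[...,0]-x0)<150)&(abs(P[...,1]-y0)<90)
        m=roi&(hsv[...,0]>=a)&(hsv[...,0]<=b)&(hsv[...,1]>150)&(P[...,2]>10)
        print(c); rep('plate',P[m&(P[...,2]<25)]); rep('tab',P[m&(P[...,2]>34)]); rep('top',P[m&(P[...,2]>53)])
        g=roi&(hsv[...,1]<60)&(P[...,2]>19)&(P[...,2]<30); rep('frame',P[g])
s=status.read_state(); print(s['eef_pos'],s['tool_rot'],s['clock'],s['width'])
E
```

```text
scene [1154.88345896  -54.46620772  729.1806923 ]
[ 67 129  71] [46 75 44] [ 27 207 132] [ 24 170  69]
tin [474, 254, 514, 291] 0.58 [605. 284.  40.]
centre [292, 237, 307, 268] 0.57 [559. -68.  33.]
centre [317, 344, 358, 398] 0.21 [809.  -8.  54.]
finial [322, 345, 356, 399] 0.61 [809.  -7.  55.]
chuck [78, 218, 133, 267] 0.74 [ 542. -419.   45.]
green
   plate 425 ctr [618.7 177.8] sz [90.8 80.1] ang 10.8 mean [622.7 173.8  18.5]
   tab 23 ctr [586.3 170.2] sz [ 8.6 49.4] ang 14.4 mean [587.3 168.6  53.6]
   top 19 ctr [586.1 171.4] sz [ 5.5 47.4] ang 10.6 mean [586.  171.7  56.2]
   frame 1201 ctr [586.6 188.1] sz [215.5 142.9] ang 10.7 mean [599.8 173.4  22.8]
yellow
   plate 1585 ctr [ 569.1 -168.1] sz [145.8  82.3] ang 7.6 mean [ 551.9 -170.6   18.9]
   tab 209 ctr [ 511.9 -175.5] sz [10.  58.2] ang 7.9 mean [ 512.8 -174.8   50.1]
   top 108 ctr [ 511.4 -175.3] sz [ 9.7 54. ] ang 6.8 mean [ 511.7 -174.8   56.3]
   frame 1116 ctr [ 561.6 -147.5] sz [216.3 152.2] ang 7.6 mean [ 574.7 -166.    23.4]
side [429.25341311 718.43623309 735.9677088 ]
tin [261, 371, 298, 417] 0.58 [590.
[... 256 characters left out ...]
ab 219 ctr [581.8 172.2] sz [10.2 57.3] ang 10.6 mean [579.8 180.3  53.3]
   top 156 ctr [582.1 172. ] sz [10.  56.8] ang 12.4 mean [581.1 175.5  57.3]
   frame 1639 ctr [587.4 171.9] sz [213.5 112.1] ang 10.7 mean [584.6 180.7  23.7]
yellow
   plate 934 ctr [ 562.1 -171.6] sz [135.3  85.4] ang 5.7 mean [ 548.1 -171.9   20.2]
   tab 83 ctr [ 518.  -134.9] sz [130.8  29.5] ang 75.1 mean [ 507.8 -169.5   56.4]
   top 74 ctr [ 518.6 -135.1] sz [130.8  28.1] ang 75.1 mean [ 508.4 -171.8   57.9]
   frame 885 ctr [ 560.6 -151.6] sz [213.1 149.5] ang 8.0 mean [ 561.6 -162.6   23.6]
[6.50018166e+02 5.40926973e-02 2.31312184e+02] [ 3.14156379e+00 -6.45632731e-05  1.57081565e+00] 0.9 85.33029331311084
```

View pics/side3.png

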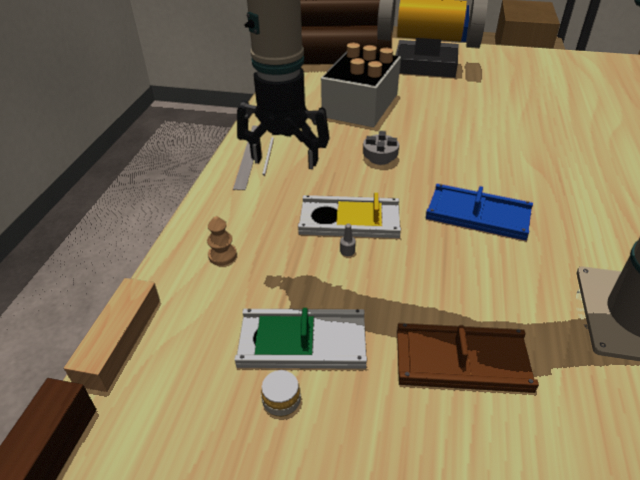

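Side view: green tab at (305,328), hole partly showing at its far end, so about 10 mm open. Yellow tab at (377,207), yellow port open. The blue (480,210) and brown (465,357) look-alikes stand nearer the base. Candidates by colour and by the tin/drive-centre beside them: green (430,275) and yellow (245,265) in the scene view. I'll do the close crop check now.

```bash
python3 - <<'E'
from h import *
c=np.load('scene_c.npy')[190:340,190:530,::-1]
c=np.clip(c.astype(float)*1.7,0,255).astype(np.uint8)
cv2.imwrite('pics/crop.png',cv2.resize(c,(782,345)))
E
python3 -m handwheel '[{"delta_pos":[-0.6,3.6,0],"yaw":0.1},{"delta_pos":[-0.6,3.6,0],"yaw":0.087},{"delta_pos":[-0.6,3.6,0],"yaw":0},{"delta_pos":[-0.6,3.6,0],"yaw":0},{"delta_pos":[-0.6,3.5,0],"yaw":0},{"delta_pos":[0,0,-4],"yaw":0},{"delta_pos":[0,0,-4],"yaw":0},{"delta_pos":[0,0,-2],"yaw":0},{"delta_pos":[0,0,0],"yaw":0}]' -1
```

```text
clock: 1.65
eef_pos: [616.2, 178.2, 126.2]
tool_rot: [-3.132, 0.001, 1.758]
force: [-0.0, -0.7, 0.4]
width: 0.3
gripper_force: 0.0
```

View pics/crop.png

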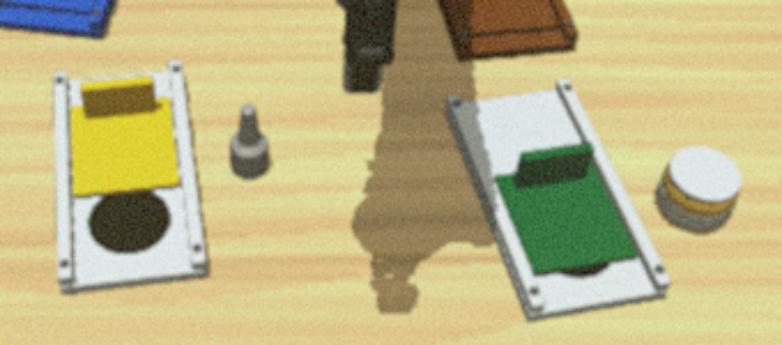

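The crop confirms it: the yellow port (crop 130,180) has an open hole and the drive centre beside it, and the green port (575,200) is nearly shut with the tin beside it. I'll lower beyond the green tab.

```bash
python3 -m handwheel '[{"delta_pos":[0.6,0.1,-2],"yaw":0},{"delta_pos":[0,0,-2.5],"yaw":0},{"delta_pos":[0,0,-2.5],"yaw":0},{"delta_pos":[0,0,-2.2],"yaw":0},{"delta_pos":[0,0,0],"yaw":0},{"delta_pos":[0,0,0],"yaw":0}]'
```

```text
clock: 2.15
eef_pos: [626.4, 180.0, 39.9]
tool_rot: [-3.141, -0.0, 1.757]
force: [0.5, 0.9, -0.1]
width: 0.1
gripper_force: 0.0
```

```bash
python3 -m handwheel '[{"delta_pos":[0,0,-0.6],"yaw":0},{"delta_pos":[-1,-0.19,0],"yaw":0},{"delta_pos":[-1,-0.19,0],"yaw":0},{"delta_pos":[-1,-0.19,0],"yaw":0},{"delta_pos":[-1,-0.19,0],"yaw":0},{"delta_pos":[-1,-0.19,0],"yaw":0},{"delta_pos":[-1,-0.19,0],"yaw":0},{"delta_pos":[-1,-0.19,0],"yaw":0}]'
```

```text
clock: 2.82
eef_pos: [560.2, 167.7, 35.8]
tool_rot: [3.132, -0.001, 1.757]
force: [5.4, 0.6, -3.5]
width: -0.4
gripper_force: 2.3
```

```bash
cat > m.py <<'E'
from h import *
import sys
def fit(n):
    im=get_image(n); save(im,sys.argv[1]+n+'.png'); P=pts(im); hsv=cv2.cvtColor(im['color'],cv2.COLOR_RGB2HSV).astype(int)
    for c,o,yaw,(a,b),st in (('green',(587.4,172),10.7,(45,85),90),('yellow',(565,-167),7.6,(22,34),150)):
        r=np.radians(yaw); d=P[...,:2]-np.array(o); u=d@[np.cos(r),np.sin(r)]; v=d@[-np.sin(r),np.cos(r)]
        roi=(abs(u)<115)&(abs(v)<60)
        fr=roi&(hsv[...,1]<60)&(P[...,2]>17)&(P[...,2]<30)
        col=roi&(hsv[...,0]>=a)&(hsv[...,0]<=b)&(hsv[...,1]>st)&(abs(v)<32)
        tab=col&(P[...,2]>50)&(P[...,2]<64); pl=col&(P[...,2]<25)&(P[...,2]>12)
        p=lambda x:np.percentile(x,[2,50,98]).round(1).tolist() if len(x)>9 else len(x)
        print(n,c,'frame u',p(u[fr]),'v',p(v[fr]),'tab u',p(u[tab]),'v',p(v[tab]),'plate u',p(u[pl]))
for n in ('scene','side'): fit(n)
print(status.read_state()['force'])
E
python3 m.py a
```

```text
scene green frame u [-92.1, 26.8, 107.4] v [-54.9, -45.5, 54.2] tab u [-47.9, -43.5, -13.9] v [-29.3, -18.0, -2.8] plate u [-41.2, 1.0, 36.1]
scene yellow frame u [-100.8, 13.3, 105.4] v [-55.3, -45.1, 53.3] tab u [-58.0, -53.0, -50.0] v [-27.3, -0.6, 24.9] plate u [-52.7, -12.6, 27.2]
side green frame u [-103.5, 12.9, 102.8] v [-52.8, 47.7, 55.1] tab u [-54.8, -49.9, -44.9] v [-8.9, 12.1, 29.4] plate u [-61.6, -5.1, 33.0]
side yellow frame u [-107.2, -57.6, 2.4] v [-55.7, 43.9, 53.7] tab u [-62.0, -57.6, -53.5] v [-26.9, 3.5, 26.3] plate u [-68.4, -27.5, 4.7]
[ 0.4252688  -0.23242207  0.35654691]
```

```bash
python3 -m handwheel '[{"delta_pos":[-0.7,-0.13,0],"yaw":0},{"delta_pos":[-0.6,-0.11,0],"yaw":0},{"delta_pos":[-0.3,-0.06,0],"yaw":0},{"delta_pos":[0,0,0],"yaw":0}]'
```

```text
clock: 3.25
eef_pos: [540.3, 164.0, 34.0]
tool_rot: [3.14, -0.0, 1.758]
force: [3.0, 0.6, 1.5]
width: -0.1
gripper_force: 1.5
```

```bash
python3 -m handwheel '[{"delta_pos":[-0.3,-0.06,0],"yaw":0},{"delta_pos":[0,0,0],"yaw":0}]'
```

```text
clock: 3.42
eef_pos: [540.3, 164.0, 34.0]
tool_rot: [3.135, -0.001, 1.758]
force: [7.1, 1.1, 2.6]
width: -0.3
gripper_force: 3.8
```

```bash
python3 -m handwheel '[{"delta_pos":[-0.3,-0.06,0],"yaw":0},{"delta_pos":[0,0,0],"yaw":0}]'
```

```text
clock: 3.58
eef_pos: [540.3, 164.0, 34.2]
tool_rot: [3.129, -0.001, 1.757]
force: [13.3, 1.8, -2.6]
width: 0.1
gripper_force: 6.3
```

```bash
python3 -m handwheel '[{"delta_pos":[-0.5,-0.1,0],"yaw":0},{"delta_pos":[0,0,0],"yaw":0}]'; python3 m.py b
```

```text
clock: 3.75
eef_pos: [540.3, 164.0, 34.4]
tool_rot: [3.119, -0.002, 1.757]
force: [22.0, 2.6, -12.7]
width: -0.1
gripper_force: 10.5
scene green frame u [-92.1, 21.0, 107.1] v [-54.9, -44.5, 54.4] tab u [-68.3, -63.2, -34.0] v [-28.9, -19.2, -0.9] plate u [-62.6, -19.8, 14.8]
scene yellow frame u [-100.3, 15.0, 106.0] v [-55.5, -45.2, 53.4] tab u [-58.4, -53.1, -49.7] v [-27.2, -1.9, 24.1] plate u [-52.7, -12.6, 26.5]
side green frame u [-103.6, 15.6, 102.7] v [-53.1, 47.7, 55.0] tab u [-72.9, -67.9, -36.7] v [-7.0, 11.6, 28.9] plate u [-78.7, -22.8, 13.2]
side yellow frame u [-107.2, -61.4, 101.5] v [-56.1, 45.6, 54.6] tab u [-61.9, -57.6, -53.5] v [-27.0, 3.9, 27.3] plate u [-68.5, -44.5, -27.8]
[ 20.28680642   3.12670919 -11.75678001]
```

```bash
python3 -m handwheel '[{"delta_pos":[1,0.19,0],"yaw":0},{"delta_pos":[1.5,0.28,0],"yaw":0},{"delta_pos":[0.8,0.1,0],"yaw":0},{"delta_pos":[0,0,3],"yaw":0},{"delta_pos":[0,0,4],"yaw":0},{"delta_pos":[0,0,4],"yaw":0},{"delta_pos":[0,0,0],"yaw":-0.054}]'; python3 -m handwheel '[{"delta_pos":[-0.9,-3.4,0],"yaw":0},{"delta_pos":[-0.9,-3.4,0],"yaw":0},{"delta_pos":[-0.9,-3.4,0],"yaw":0},{"delta_pos":[-0.9,-3.4,0],"yaw":0},{"delta_pos":[-0.9,-3.4,0],"yaw":0},{"delta_pos":[-0.9,-3.4,0],"yaw":0},{"delta_pos":[-0.9,-3.4,0],"yaw":0},{"delta_pos":[-0.9,-3.4,0],"yaw":0},{"delta_pos":[-0.9,-3.4,0],"yaw":0},{"delta_pos":[-0.9,-3.4,0],"yaw":0}]';  python3 -m handwheel '[{"delta_pos":[0,0,0],"yaw":0},{"delta_pos":[0,0,0],"yaw":0}]'
```

```text
clock: 4.43
eef_pos: [565.0, 168.2, 149.6]
tool_rot: [3.133, -0.002, 1.703]
force: [0.6, 0.8, 0.6]
width: -0.0
gripper_force: 0.0
clock: 5.27
eef_pos: [469.6, -173.6, 142.7]
tool_rot: [-3.138, -0.002, 1.704]
force: [-0.3, -0.1, -1.3]
width: 0.1
gripper_force: 0.0
clock: 5.43
eef_pos: [469.5, -174.9, 142.7]
tool_rot: [-3.138, -0.001, 1.698]
force: [-0.3, 0.6, -0.6]
width: 0.2
gripper_force: 0.0
```

```bash
python3 m.py c
```

```text
scene green frame u [-97.2, 16.1, 107.1] v [-54.8, -41.6, 54.6] tab u [-69.7, -63.4, -58.9] v [-27.5, -2.8, 25.4] plate u [-62.2, -22.9, 15.1]
scene yellow frame u [-100.9, 15.0, 105.4] v [-55.3, -45.1, 53.3] tab u [-59.0, -53.2, -49.6] v [-27.9, -1.9, 24.2] plate u [-52.7, -12.3, 44.5]
side green frame u [-102.3, -1.7, 101.9] v [-54.0, 45.7, 55.0] tab u [-72.9, -68.0, -64.4] v [-25.7, 6.8, 28.8] plate u [-78.6, -27.5, 42.5]
side yellow frame u [-105.2, 2.4, 99.3] v [-55.2, 44.0, 54.0] tab u [-62.1, -57.6, -53.5] v [-27.6, 0.1, 25.9] plate u [-68.2, -16.5, 25.4]
[-0.35083428  1.38164082 -0.24866202]
```

```bash
python3 -m handwheel '[{"delta_pos":[0,-0.5,-3],"yaw":0},{"delta_pos":[0,0,-3],"yaw":0},{"delta_pos":[0,0,-3],"yaw":0},{"delta_pos":[0,0,-1.7],"yaw":0},{"delta_pos":[0,0,0],"yaw":0},{"delta_pos":[0,0,0],"yaw":0}]'
```

```text
clock: 6.03
eef_pos: [471.6, -175.8, 35.6]
tool_rot: [-3.139, -0.002, 1.707]
force: [-0.1, -0.8, 0.6]
width: 0.1
gripper_force: 0.0
```

```bash
python3 -m handwheel '[{"delta_pos":[1,0.13,0],"yaw":0},{"delta_pos":[1,0.13,0],"yaw":0},{"delta_pos":[1,0.13,0],"yaw":0},{"delta_pos":[1,0.13,0],"yaw":0},{"delta_pos":[1,0.13,0],"yaw":0},{"delta_pos":[1,0.13,0],"yaw":0},{"delta_pos":[1,0.13,0],"yaw":0},{"delta_pos":[0.5,0.07,0],"yaw":0},{"delta_pos":[0,0,0],"yaw":0}]'; python3 -m handwheel '[{"delta_pos":[0.4,0.05,0],"yaw":0},{"delta_pos":[0,0,0],"yaw":0}]'; python3 -m handwheel '[{"delta_pos":[0.4,0.05,0],"yaw":0},{"delta_pos":[0,0,0],"yaw":0}]'
```

```text
clock: 6.78
eef_pos: [549.8, -167.5, 36.7]
tool_rot: [3.138, 0.001, 1.705]
force: [-0.5, -0.1, -0.6]
width: -0.1
gripper_force: 0.0
clock: 6.95
eef_pos: [551.9, -167.5, 36.4]
tool_rot: [3.14, 0.0, 1.704]
force: [-0.7, 0.1, 0.5]
width: 0.1
gripper_force: 0.2
clock: 7.12
eef_pos: [552.0, -167.5, 36.2]
tool_rot: [-3.136, -0.001, 1.703]
force: [-7.6, -0.1, 6.4]
width: -0.2
gripper_force: 3.8
```

```bash
python3 -m handwheel '[{"delta_pos":[0.4,0.05,0],"yaw":0},{"delta_pos":[0,0,0],"yaw":0}]';python3 -m handwheel '[{"delta_pos":[0.3,0.04,0],"yaw":0},{"delta_pos":[0,0,0],"yaw":0}]'
```

```text
clock: 7.28
eef_pos: [552.0, -167.5, 36.0]
tool_rot: [-3.128, -0.002, 1.702]
force: [-14.6, -0.3, 12.8]
width: -0.4
gripper_force: 7.4
clock: 7.45
eef_pos: [552.1, -167.4, 35.9]
tool_rot: [-3.123, -0.003, 1.701]
force: [-18.8, -0.8, 17.2]
width: -0.2
gripper_force: 10.1
```

Firm on the stop with the force rising and no motion. I'll withdraw, lift and verify.

```bash
python3 -m handwheel '[{"delta_pos":[-1,-0.13,0],"yaw":0},{"delta_pos":[-1.5,-0.2,0],"yaw":0},{"delta_pos":[-0.8,-0.1,0],"yaw":0},{"delta_pos":[0,0,3],"yaw":0},{"delta_pos":[0,0,4],"yaw":0},{"delta_pos":[0,0,4],"yaw":0},{"delta_pos":[0,0,4],"yaw":0},{"delta_pos":[0,0,4],"yaw":0},{"delta_pos":[0,0,0],"yaw":0},{"delta_pos":[0,0,0],"yaw":0}]'; python3 m.py d
```

```text
clock: 8.28
eef_pos: [531.3, -170.9, 229.1]
tool_rot: [3.135, 0.003, 1.704]
force: [-0.2, 0.7, -0.7]
width: 0.2
gripper_force: 0.0
scene green frame u [-97.0, 16.2, 107.3] v [-54.8, -41.6, 54.4] tab u [-69.1, -63.5, -59.2] v [-28.1, -0.5, 25.4] plate u [-62.1, -23.1, 15.0]
scene yellow frame u [-101.0, 15.3, 105.5] v [-55.4, -45.2, 53.3] tab u [4.2, 9.0, 12.9] v [-27.9, -1.9, 24.9] plate u [10.0, 49.6, 86.9]
side green frame u [-102.2, -1.4, 101.7] v [-53.7, 45.5, 55.0] tab u [-72.9, -68.0, -64.5] v [-25.6, 6.0, 29.3] plate u [-78.5, -27.2, 36.8]
side yellow frame u [-104.7, -15.6, 99.6] v [-55.8, 44.0, 54.0] tab u [0.4, 4.6, 8.8] v [-26.6, 3.0, 26.9] plate u [-6.3, 43.9, 84.2]
[-0.42674005  0.69799547 -0.14319558]
```

View pics/dscene.png

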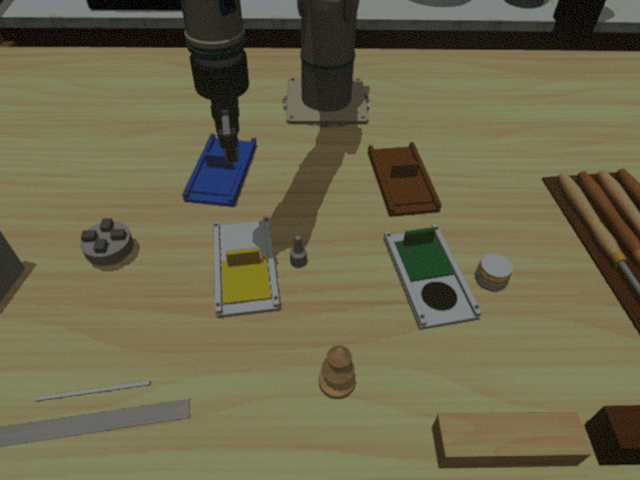

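View pics/dside.png

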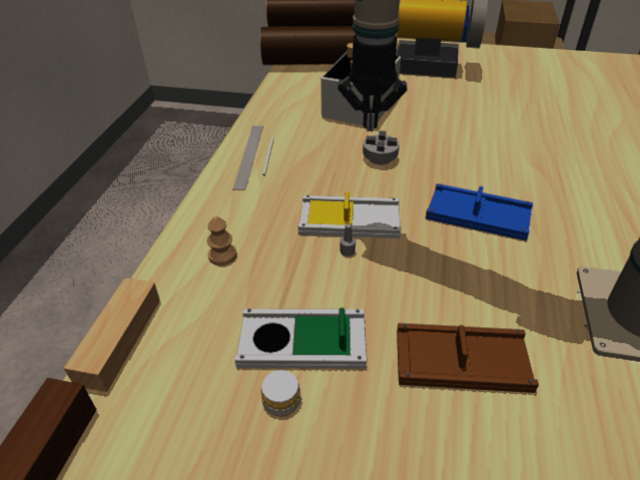

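The pictures show the green hole fully clear (439,296), the yellow hole covered (245,280), and the bystanders where they stood. The robot is clear of everything.

```bash
python3 -c "from cell import ctrl; print(ctrl.finish_job())"
```

```text
the job is handed in; nothing more can be done
None
```

I pushed the green slide fully open against its stop, then the yellow slide fully shut against its stop; the bystanders look unmoved in the final pictures, and the job was handed in at about 8.4 s.

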